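# Press the studs of the drive modules home

### The job

Press the brass stud of every drive module home with the hand press: draw the red-gripped lock pin out of the press and park it in the yellow notch beside it, lift the loose black cover off the slideway and lay it rib up in the aluminium tray, then slide each module in along the rails until its stud is right under the ram tip and push the black ram knob all the way down. Set every finished module flat on the rubber mat inside the yellow line, and leave the jar, the spool and the marker pen where they are.

Things in the scene. Friction and masses are not known exactly. Their poses are not given: they have to be found in the camera images.
- stud_press: Fixed blue hand press on a dark steel base 170 x 380 x 10 mm. Origin: bench straight below the ram axis; own +y is the feed direction, z up. Work lies on the base (top 10 mm above the bench) between two rails 7 mm high whose inner faces are at x = -28 and +28 mm, from y = -210 to +30 mm; an end stop 16 mm high at y = +30 mm is 10 mm beyond the right place of a module. Work is set down at the -y end and slid in.
- feed_edge (a point): Middle of the lower edge of the press arm on the feed side, at y = -24 mm of the press, 89 mm above the bench. The arm spans y = -24 to +45, x = -24 to +108, z = 89 to 115 mm of the press, with the bored cheeks (to 132 mm) and the ram knob on top; its column is behind, x = 60 to 108, y = -25 to +25 mm.
- ram (a joint): Press ram, m: 0 = up, grows to 0.019 as the knob on top is pushed straight down; a spring of 3 to 7 N lifts it again. The ram tip is 8 mm across; raised, it hangs 64 mm above the bench, 8 mm over a module lying on the base. With the lock pin in, it moves only 1 to 2 mm. To drive a stud home it goes down about 17 mm and takes about 12 N in all.
- tip (a point): Centre of the lower end of the ram tip, moves with the ram.
- knob_top (a point): Centre of the top of the ram's knob (42 mm diameter), 166 mm above the bench when raised; moves with the ram.
- pin: Lock pin: steel shaft 8 mm in diameter, red square grip 20 x 30 x 20 mm. Origin at the middle of the grip; the shaft runs from 15 to 110 mm along the pin's own -y. At the start it lies level through the bores on the press arm, origin 85 mm in +y of the ram axis and 119 mm above the bench, grip out to +y; draw it straight along the press's +y (85 mm frees it).
- notch (a point): Parking notch, two yellow forked plates open at the top: where the PIN'S ORIGIN lies when parked, at press x = -35, y = +170, z = 49 mm. The shaft then lies level along the press's y in both forks (at y = 85 and 130 mm; 14 mm wide, floor 45 and top 65 mm above the bench), grip out to +y.
- cover: Loose black dust cover over the rails at the start: cap 79 (x) x 150 (y) x 9 mm, open at both ends, side walls 6 mm deep outside the rails with 2 mm play; orange grip rib on top 12 wide (x) x 60 long (y) x 25 mm, its top 34 mm above the cover's underside. Origin: centre of the underside; own y along the rib. On the press at x = 0, y = about -125 mm, underside 11 mm above the bench. 0.12 kg.
- rack: Fixed grey in-feed board, 310 x 180 x 3 mm (x, y, z), with low black divider bars along its y (tops 11 mm above the bench; inner ones 14 mm wide at x = -52 and +52 mm); the modules start on it between the bars, lying along y. Origin at the centre of its underside.
- tray: Fixed shallow aluminium tray for the cover, 120 x 250 x 14 mm (x, y, z), walls 3 mm, floor about 3 mm thick. Origin at the centre of its underside.
- mat: Fixed dark rubber mat with a yellow border line for finished modules, 260 x 220 x 3 mm (x, y, z), line about 12 mm inside its edge. Origin at the centre of its underside; three modules fit side by side along its x, lying along its y. A tall monitor stands on the bench beyond and to the right of it, from about 0.66 m ahead of the robot, 0.12 to 0.5 m to its left: keep the arm and hand short of it.
- flux_jar: White dispenser jar, 63 mm across, 80 mm high, bystander. Origin at the centre of its underside.
- solder_spool: Blue and grey spool, 56 mm across, 44 mm high, standing, bystander. Origin at the centre of its underside.
- marker: Marker pen, 136 mm long, lying on the bench, bystander. Origin at its underside.
- module_a: Drive module, red rear end, may be absent: housing 140 x 48 x 34 mm, on it a grey block 38 x 78 mm, top 46 mm above the underside, from 12 mm behind to 66 mm ahead of the middle. Origin: centre of the underside; own +y: along it to the stud end. The stud sits in a 22 mm square well of the block. Grip across the 48 mm width behind the block, about 38 mm behind the middle. 0.28 kg.
- spot_a (a point): The marked spot of the module with the red end: centre of the brass stud's head when proud, 50 mm along the module's +y, 44 mm above its underside.
- stud_a (a joint): How far the brass stud (15 mm diameter head) of the module with the red end is pressed in, m: 0 = proud, 0.007 = home; stiff (about 5 N), stays where it is left. Too narrow a well for fingers.
- module_b: Drive module, yellow rear end, may be absent: housing 140 x 48 x 34 mm, on it a grey block 38 x 78 mm, top 46 mm above the underside, from 12 mm behind to 66 mm ahead of the middle. Origin: centre of the underside; own +y: along it to the stud end. The stud sits in a 22 mm square well of the block. Grip across the 48 mm width behind the block, about 38 mm behind the middle. 0.28 kg.
- spot_b (a point): The marked spot of the module with the yellow end: centre of the brass stud's head when proud, 50 mm along the module's +y, 44 mm above its underside.
- stud_b (a joint): How far the brass stud (15 mm diameter head) of the module with the yellow end is pressed in, m: 0 = proud, 0.007 = home; stiff (about 5 N), stays where it is left. Too narrow a well for fingers.
- module_c: Drive module, blue rear end, may be absent: housing 140 x 48 x 34 mm, on it a grey block 38 x 78 mm, top 46 mm above the underside, from 12 mm behind to 66 mm ahead of the middle. Origin: centre of the underside; own +y: along it to the stud end. The stud sits in a 22 mm square well of the block. Grip across the 48 mm width behind the block, about 38 mm behind the middle. 0.28 kg.
- spot_c (a point): The marked spot of the module with the blue end: centre of the brass stud's head when proud, 50 mm along the module's +y, 44 mm above its underside.
- stud_c (a joint): How far the brass stud (15 mm diameter head) of the module with the blue end is pressed in, m: 0 = proud, 0.007 = home; stiff (about 5 N), stays where it is left. Too narrow a well for fingers.

How it is judged (in metres and radians):
On the way, in this order (a step that is already met when the one before it is completed fails the run):
1. the lock pin is out of the press and lies in the parking notch (x of pin in the frame of notch between -0.008 and 0.008 m and y of pin in the frame of notch between -0.022 and 0.022 m and z of pin in the frame of notch between -0.007 and 0.008 m and angle between the y axis of pin and the y axis of stud_press, either way round below 0.2 rad), for 0.2 s.
2. the studs of all modules present are pressed home (value of joint each of stud_a, stud_b, stud_c above 0.0055 m), for 0.2 s.
At the end, for the whole second after the job is handed in: Every present module: stud at least 5.5 mm in, flat (0.1 rad) on the mat, middle within 115 mm (x) and 90 mm (y) of the mat's centre; the cover rib up (0.15 rad) in the tray; the pin level in the notch (8 mm across, 22 mm along, 7 mm in height, 0.2 rad); all at rest (all of step 1 and all of step 2 and x of cover in the frame of tray between -0.06 and 0.06 m and y of cover in the frame of tray between -0.125 and 0.125 m and height (world z) of cover below 0.02 m and angle between cover's own z axis and vertical below 0.15 rad and linear speed of each of cover, module_a, module_b, module_c below 0.02 m/s and x of module_a in the frame of mat between -0.115 and 0.115 m and y of module_a in the frame of mat between -0.09 and 0.09 m and height (world z) of each of module_a, module_b, module_c below 0.008 m and angle between each of module_a, module_b, module_c's own z axis and vertical below 0.1 rad and x of module_b in the frame of mat between -0.115 and 0.115 m and y of module_b in the frame of mat between -0.09 and 0.09 m and x of module_c in the frame of mat between -0.115 and 0.115 m and y of module_c in the frame of mat between -0.09 and 0.09 m); the robot touches nothing.
It fails at once if the flux jar is moved more than 3 cm (distance of flux_jar from where it was at the start of the episode above 0.03 m).
It fails at once if the solder spool is moved more than 3 cm (distance of solder_spool from where it was at the start of the episode above 0.03 m).
It fails at once if the marker is moved more than 3 cm (distance of marker from where it was at the start of the episode above 0.03 m).
Of module_a, module_b, module_c only 2 to 3 are there at a start; the rules pass over those that are not, and their reading is None.
At some moment in a run one of module_a, module_b, module_c may be knocked a few centimetres aside while the robot is not near it.
It also fails if it takes over 210 s, if anything falls off the work surface, if the arm or the gripper's body presses on something with over 40 N, if the wrist force passes 120 N, or if a joint passes its speed limit or range.

### The arm

A 6-joint arm with a two-finger parallel gripper is mounted at the origin on a cart in front of the work surface, level with it; the furniture and walls round the work are solid. World frame = base frame: x ahead of the robot, y to its left, z up, the work surface at z = 0. Lengths are in mm, angles in rad, forces in N, time in s.
With the tool pointing down it reaches from about 400 to 925 mm from the base axis. Payload 12.5 kg.
Tool frame: the origin (TCP) lies midway between the tips of the shut fingers; the grasp point (between the pads) lies 19 mm behind it (env.pinch_z is the distance from the TCP to the grasp point, in mm); z points along the fingers, y is the line along which they close (so a half turn about z gives the same grasp; the last joint's range is limited). The gripper opens to 95 mm and grips with 3 to 60 N. Pads are 20 mm wide; open, the fingers measure 119 mm over their backs; the gripper's body (75 mm by 180 mm) begins 59 mm behind the grasp point.
Start: joints at [1.012, 0.491, 1.559, -0, 1.092, -0.106], TCP at [273.415, 562.042, 214.661] pointing down, gripper open.
Joint ranges: [-3.1, 3.1], [-0.84, 2.19], [0.05, 2.79], [-1.13, 4.28], [0.06, 2.93], [-2.69, 2.69]. Speed limits (rad/s): [2.22, 2.22, 2.79, 3.14, 3.14, 3.14].

### API

Orientations are given as [roll, pitch, yaw] about the fixed x, y, z axes, in that order (R = Rz(yaw) Ry(pitch) Rx(roll)).
In Python, from cell import readout, eyes, job_done, env gives the robot as it stands.
- The arm moves only by the shell command python3 -m jog 'ROWS'. ROWS is a JSON object of lists of equal length, an entry for each row: "dp": the shift along the tool's x, y, z in mm, a list of three; "twist": the turn about the tool's z in degrees; "claw": the closure, from -1 (fully open) to 1 (shut). A call has 1 to 8 rows; each row is the pose to reach, as a shift and turn from the pose commanded when the call began, along the tool's axes at that moment; what a row does not reach only later rows make up. A row lasts 1/12 s, in which the tool goes at most 41.7 mm and 7.16 degrees, less where a joint would pass 70% of its speed; a pose out of reach is approached as far as the arm can. A call with a gripper value outside its range is refused whole. The fingers move at their own pace and stop on an object; the grip force is fixed at half the most. Time passes only in rows, so rows that repeat a pose let the fingers close. It gives the time, the measured TCP pose, the force and the opening at its end, in the units of the state.
- readout.state(): the state, without advancing time (a new reading comes with each control period).
- eyes.read_camera(name): name is "side" or "top" or "wrist"; returns the picture (384x512x3 uint8, red, green, blue); there is no depth.
- eyes.camera_model(name): a dict with "intrinsics" (3x3 intrinsics, pixels), "R" (3x3) and "t" (3): a world point X has camera coordinates R X + t. Camera axes: x right, y down, z forward; pixel columns grow to the right and rows downward; lengths in mm; the calibration is good to about 2 mm. A picture is of the moment at which its call begins: read the wrist's pose just before it. camera_model takes no time and is no camera call; for the wrist camera it gives the pose at the moment of the call.
- job_done(): hands the job in, once; it reports no verdict.
The state is a dict: "t": time; "joints": joint angles; "qvel": joint speeds; "tau": joint torques, N m; "eef_pos": TCP position; "tcp_rot": TCP orientation; "ft_force": force on the tool from outside, world axes, zero at the start; "moment": the same for the moment, N m; "opening": opening from 0.0 (shut) to 1.0 (fully open).
Only numpy, scipy, OpenCV 4.12 (cv2) and the standard library are available. Lean on these libraries where they do the work, as an engineer would, in place of code of your own. Each camera call takes 0.05 s, during which the arm holds its last target. There are 200 camera calls.

## Working session

There is one attempt and no reset: what is moved stays moved. The work goes in short steps, Python scripts to look and compute and a shell command to move; the robot and the scene stay as the last step left them, time stands still between calls to the robot, and variables do not carry over. Pictures are saved under pics/ and viewed, on a budget of 14 in all, crops included, one or two more only if the job needs it, and the job is handed in when it is done.

```bash
ls; mkdir -p pics; cat > h.py <<'E'
import numpy as np, cv2
from cell import readout, eyes, job_done, env
def snap(n,name,crop=None,s=1):
    im=eyes.read_camera(n)
    np.save('pics/'+name+'.npy',im)
    m=eyes.camera_model(n)
    np.savez('pics/'+name+'_cam.npz',K=m["intrinsics"],R=m["R"],t=m["t"])
    return im
def save(im,name,crop=None,s=1):
    if crop: im=im[crop[1]:crop[3],crop[0]:crop[2]]
    cv2.imwrite('pics/'+name+'.png',cv2.resize(im[:,:,::-1],None,fx=s,fy=s,interpolation=cv2.INTER_CUBIC))
def cam(name):
    d=np.load('pics/'+name+'_cam.npz');return d['K'],d['R'],d['t']
def onz(name,u,v,z):
    K,R,t=cam(name);C=-R.T@t;d=R.T@np.linalg.inv(K)@np.array([u,v,1.]);return C+d*(z-C[2])/d[2]
def proj(name,X):
    K,R,t=cam(name);p=K@(R@np.array(X,float)+t);return p[:2]/p[2]
def tri(obs):
    A=np.zeros((3,3));b=np.zeros(3)
    for n,u,v in obs:
        K,R,t=cam(n);C=-R.T@t;d=R.T@np.linalg.inv(K)@np.array([u,v,1.]);d/=np.linalg.norm(d);P=np.eye(3)-np.outer(d,d);A+=P;b+=P@C
    return np.linalg.solve(A,b)
E
python3 - <<'E'
from h import *
print(readout.state(),env.pinch_z)
a=snap('top','t0');b=snap('side','s0');c=snap('wrist','w0')
save(a,'t0',None,1.5625);save(b,'s0',None,1.5625)
for n in('t0','s0','w0'):
    K,R,t=cam(n);print(n,K[0,0],-R.T@t,R[2])
E
```

```text
pics
{'t': 0.0, 'joints': array([ 1.01239019e+00,  4.91533578e-01,  1.55943933e+00, -1.32834683e-05,
        1.09170935e+00, -1.05634516e-01]), 'qvel': array([ 5.87550265e-04, -4.72917464e-06, -4.89033720e-04, -5.51467783e-04,
        3.07117362e-04, -3.91306494e-04]), 'tau': array([ 2.90277640e-04, -6.12612176e+01, -2.58173615e+01,  6.92852656e-02,
        4.82651917e-02, -8.05009972e-05]), 'eef_pos': array([273.28497318, 561.81622627, 214.08137762]), 'tcp_rot': array([-3.14050788e+00, -1.03170443e-04,  2.68882711e+00]), 'ft_force': array([0.00122313, 1.04364026, 0.68809474]), 'moment': array([ 0.02753533, -0.00032498, -0.0344897 ]), 'opening': 1.0016759772869017} 18.8
t0 461.28687016594773 [ 329.20014245   -8.89396343 1466.6345159 ] [ 0.17196381  0.0143704  -0.98499845]
s0 439.5365441090516 [ 199.54488409 1366.62910262  688.56104576] [ 0.25033702 -0.8943966  -0.37065631]
w0 304.108285696391 [202.20372466 595.49294446 383.59227371] [ 0.25145717 -0.12402682 -0.95988887]
```

View pics/t0.png

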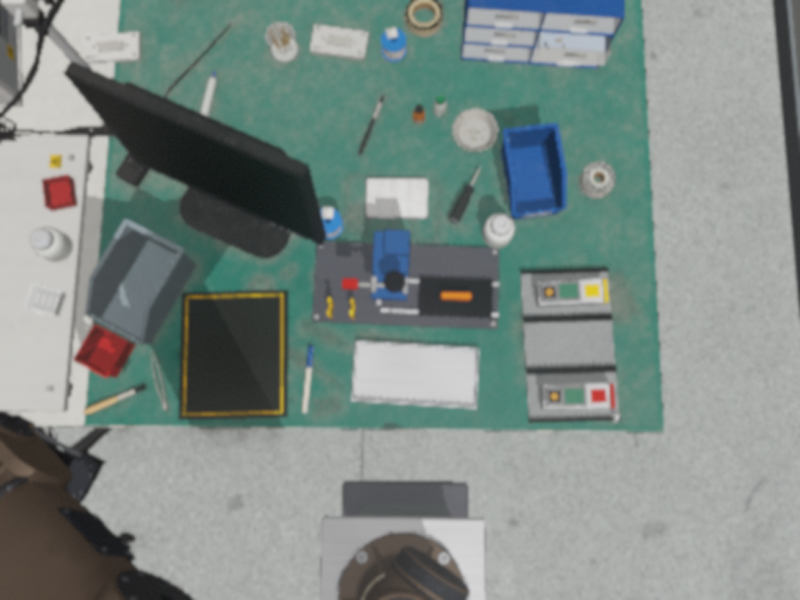

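View pics/s0.png

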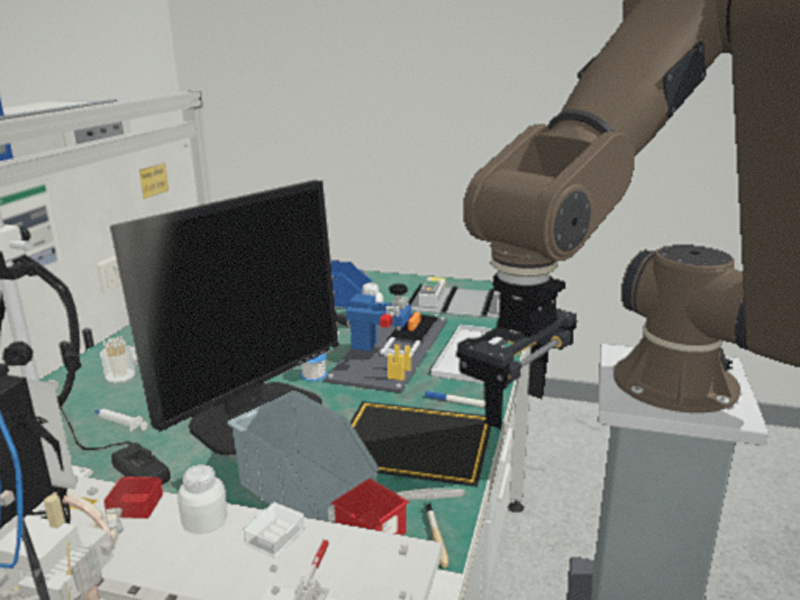

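The top view shows the press at (395,282), with feed +y to image left, and the pin grip at (350,284). The forks are at about (330,307) and (352,302), the cover rib at (456,296), the tray at (415,373) and the mat at (233,353). There are two modules, yellow at (570,290) and red at (572,397), both with the stud to the left. The jar is at (499,230). The side view confirms the layout.

```bash
python3 - <<'E'
from h import *
im=np.load('pics/t0.npy')
save(im,'t0a',(195,145,325,270),6)
save(im,'t0b',(325,145,425,275),4.5)
def w(u,v,z,l): print(l,onz('t0',u/1.5625,v/1.5625,z).round(0))
for p in((315,246),(498,248),(498,325),(313,322)): w(*p,10,'base')
for p in((354,341),(479,347),(477,408),(350,402)): w(*p,14,'tray')
for p in((182,293),(286,292),(286,414),(182,417)): w(*p,3,'mat')
for p in((522,270),(610,268),(618,418),(528,420)): w(*p,8,'rack')
w(499,230,80,'jar');w(308,378,10,'marker');w(598,180,44,'spool'); w(395,282,166,'knob')
w(350,284,119,'pin')
print(env, [a for a in dir(env) if a[0]!='_'])
E
```

```text
base [693. 188.  10.]
base [ 692. -192.   10.]
base [ 531. -190.   10.]
base [533. 188.  10.]
tray [495. 103.  14.]
tray [ 485. -150.   14.]
tray [ 363. -145.   14.]
tray [372. 108.  14.]
mat [592. 462.   3.]
mat [596. 246.   3.]
mat [347. 237.   3.]
mat [339. 446.   3.]
rack [ 646. -241.    8.]
rack [ 652. -422.    8.]
rack [ 346. -426.    8.]
rack [ 341. -247.    8.]
jar [ 711. -185.   80.]
marker [419. 194.  10.]
spool [ 828. -394.   44.]
knob [587.  18. 166.]
pin [592. 105. 119.]
<Robot object at 0x7f4c130b0050> ['IKError', 'pinch_z']
```

View pics/t0a.png

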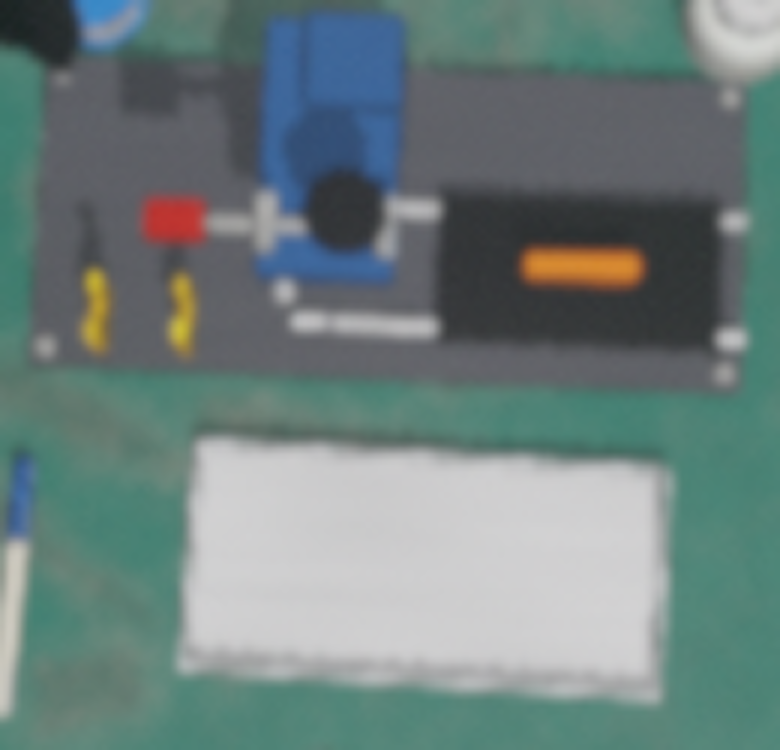

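View pics/t0b.png

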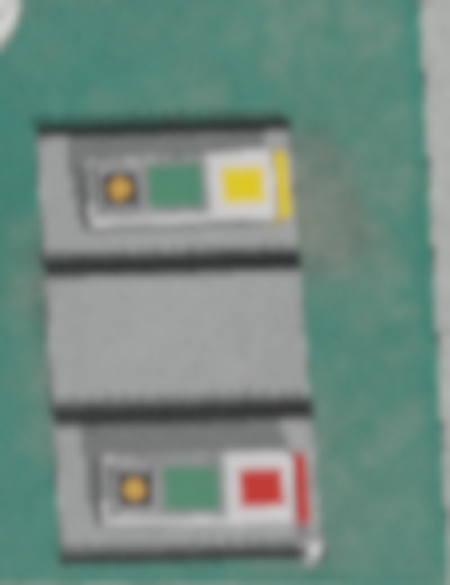

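The press base spans crop x 35–745, with the knob at (345,210), the pin grip at (175,220), the forks at (95,310) and (180,312), and the rib at (582,267). In the rack crop, the yellow stud is at (120,188) and the red stud at (134,490), with the middle slot empty.

```bash
python3 - <<'E'
from h import *
def a(u,v,z,l): print(l,onz('t0',195+u/6-.4,145+v/6-.4,z).round(1))
def b(u,v,z,l): print(l,onz('t0',325+u/4.5-.4,145+v/4.5-.4,z).round(1))
for p in((48,60),(745,78),(742,390),(33,370)): a(*p,10,'base')
a(345,210,166,'knob');a(175,220,129,'pin');a(582,267,45,'rib');a(522,262,45,'ribL');a(644,268,45,'ribR')
a(97,268,65,'fork130 hi');a(95,352,55,'fork130 lo');a(182,272,65,'fork85');a(182,355,55,'fork85lo')
for p in((195,438),(668,465),(660,700),(180,670)): a(*p,14,'tray')
b(120,188,47,'studB');b(134,490,47,'studR');
for p in((206,152),(290,151),(291,217),(206,220)): b(*p,37,'B rear')
for p in((222,454),(303,454),(307,524),(224,525)): b(*p,37,'R rear')
s=1.5625
print('mon', tri([('t0',325/s,240/s),('s0',337/s,345/s)]),tri([('t0',305/s,170/s),('s0',322/s,182/s)]))
for z in(100,150,200,300): print(z,onz('t0',325/s,240/s,z), onz('s0',337/s,345/s,z))
E
```

```text
base [702.4 185.5  10. ]
base [ 695.4 -191.9   10. ]
base [ 525.4 -188.2   10. ]
base [532.6 188.2  10. ]
knob [589.6  19.8 166. ]
pin [591.2 104.4 129. ]
rib [ 584.6 -101.4   45. ]
ribL [586.9 -70.2  45. ]
ribR [ 584.3 -133.7   45. ]
fork130 hi [578.2 149.5  65. ]
fork130 lo [536.  150.4  55. ]
fork85 [576.5 105.6  65. ]
fork85lo [534.8 105.4  55. ]
tray [496.6 100.9  14. ]
tray [ 484.7 -148.4   14. ]
tray [ 362.5 -143.3   14. ]
tray [375.2 106.1  14. ]
studB [ 594.5 -287.4   47. ]
studR [ 386.8 -291.7   47. ]
B rear [ 622.5 -350.1   37. ]
B rear [ 623.8 -408.7   37. ]
B rear [ 576.9 -407.6   37. ]
B rear [ 574.2 -348.5   37. ]
R rear [ 412.2 -354.3   37. ]
R rear [ 412.8 -409.4   37. ]
R rear [ 365.5 -410.2   37. ]
R rear [ 364.3 -354.1   37. ]
mon [686.21583034 159.27983517  76.00583557] [706.33517171 151.00193193 415.72766237]
100 [682.59032335 157.05987087 100.        ] [664.32026996 207.30127011 100.        ]
150 [669.66111014 150.98824629 150.        ] [624.83622755 305.78959523 150.        ]
200 [656.73189692 144.91662172 200.        ] [585.35218513 404.27792035 200.        ]
300 [630.87347049 132.77337256 300.        ] [506.38410031 601.25457058 300.        ]
```

```bash
python3 - <<'E'
from h import *
t=np.load('pics/t0.npy')[90:180,150:230];s=np.load('pics/s0.npy')[105:245,180:240]
t=cv2.resize(t,None,fx=5,fy=5,interpolation=2);s=cv2.resize(s,None,fx=4,fy=4,interpolation=2)
c=np.zeros((560,650,3),np.uint8);c[:450,:400]=t;c[:,405:645]=s
save(c,'mon')
E
```

```text
(no output)
```

View pics/mon.png

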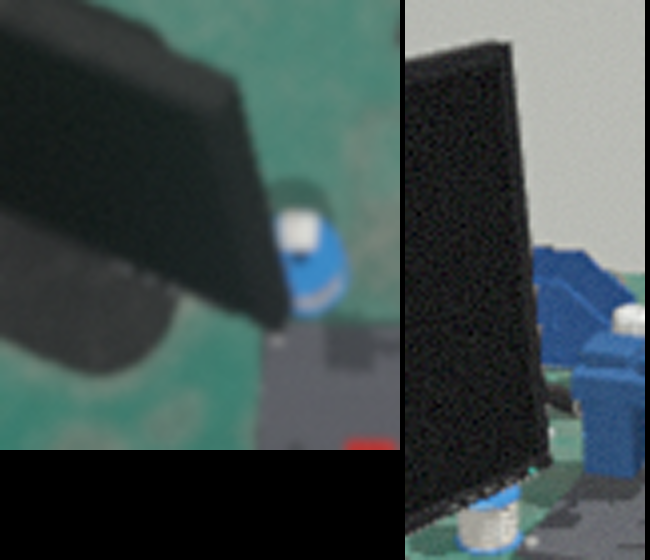

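The bottom-right front corner of the monitor is at top crop (288,328) and side crop (548,463). Its top front corner is at about (230,112) and (505,55).

```bash
python3 - <<'E'
from h import *
T=lambda x,y:('t0',150+x/5-.4,90+y/5-.4)
S=lambda x,y:('s0',180+(x-405)/4-.4,105+y/4-.4)
lo=tri([T(288,328),S(548,463)]);hi=tri([T(230,112),S(505,55)]);print(lo,hi)
for n,p in(('t0',lo),('s0',lo),('t0',hi),('s0',hi)):print(proj(n,p))
print(lo+(hi-lo)*(180-lo[2])/(hi[2]-lo[2]))
f=np.array([589.6,19.7]);y=-.0187;R=np.array([[np.cos(y),-np.sin(y)],[np.sin(y),np.cos(y)]])
for n,p in dict(pin=(0,85),out=(0,170),notch=(-35,170),cover=(0,-125),feed=(0,-140),seat=(0,-88)).items():print(n,(f+R@p).round(1))
E
```

```text
[683.26997934 162.07591906  78.48707844] [705.84448731 152.51851584 408.69777088]
[207.18082774 155.1230154 ]
[215.42350566 220.36843851]
[195.55730309 111.86503838]
[204.70642883 118.38807171]
[690.20980385 159.13779517 180.        ]
pin [591.2 104.7]
out [592.8 189.7]
notch [557.8 190.3]
cover [ 587.3 -105.3]
feed [ 587.  -120.3]
seat [588.  -68.3]
```

```bash
python3 -m jog '{"dp":[[-36,-20,0],[-72,-40,0],[-108,-60,0],[-144,-80,0],[-180,-101,0],[-216,-121,0],[-252,-141,0],[-288,-161,0]],"twist":[7,14,21,28,35,42,49,56],"claw":[-1,-1,-1,-1,-1,-1,-1,-1]}'
```

```text
t: 0.82
eef_pos: [462.7, 289.5, 214.6]
tcp_rot: [-3.142, -0.0, 1.705]
ft_force: [0.3, 1.5, 0.4]
opening: 0.998
```

```bash
python3 -m jog '{"dp":[[-34,10,0],[-68,25,0],[-102,45,0],[-136,65,0],[-170,85,0],[-202,101,0],[-202,101,0],[-202,101,0]],"twist":[1.5,3,4.5,6,7.5,9.1,9.1,9.1],"claw":[-1,-1,-1,-1,-1,-1,-1,-1]}'; python3 - <<'E'
from h import *
st=readout.state();print(st['eef_pos'],st['tcp_rot'])
im=snap('wrist','w1');save(im,'w1',None,1.5625)
K,R,t=cam('w1');print(-R.T@t,R)
E
```

```text
t: 1.48
eef_pos: [590.8, 103.8, 214.0]
tcp_rot: [-3.141, -0.0, 1.55]
ft_force: [-0.6, -0.6, 1.1]
opening: 1.0
[590.78561779 103.84009778 214.00058795] [-3.14071653e+00 -5.38709435e-05  1.54974869e+00]
[591.79678238 182.97462448 383.54210518] [[ 9.99792175e-01 -2.03652162e-02 -9.29899966e-04]
 [-1.92865823e-02 -9.59648465e-01  2.80540286e-01]
 [-6.60564065e-03 -2.80464048e-01 -9.59841801e-01]]
```

View pics/w1.png

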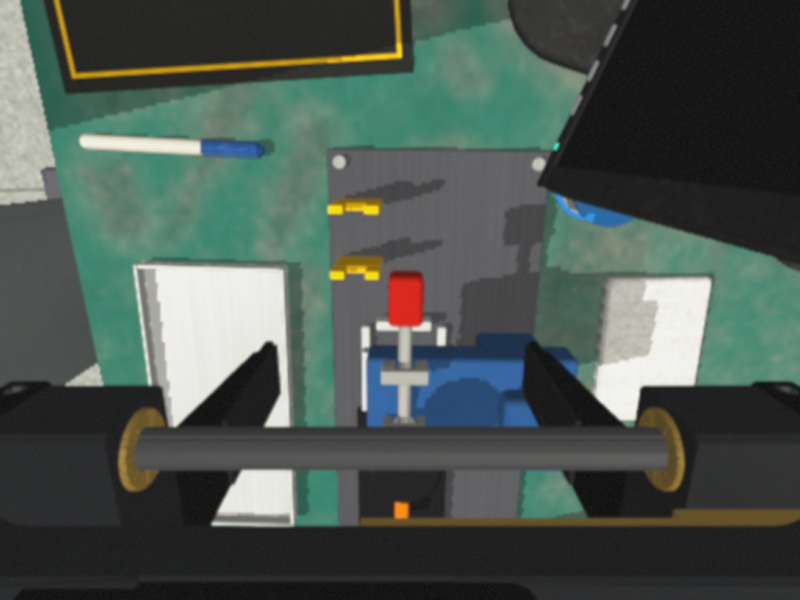

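The wrist view shows the grip from (388,272) to (423,325), the forks with slots at about (354,268) and (354,208), and the monitor corner at (540,185).

```bash
python3 - <<'E'
from h import *
s=1.5625
w=lambda u,v,z:onz('w1',u/s-.3,v/s-.3,z).round(1)
print('pin sides',w(389,280,129),w(422,280,129),'far edge',w(405,272,129),w(405,325,109))
print('shaft',w(405,345,119),'forks',w(354,207,65),w(356,265,65), [w(u,v,65)for u,v in((329,207),(380,207),(331,273),(380,272))])
print('pin tri', tri([('w1',405/s-.3,297/s-.3),('t0',195+175/6-.4,145+220/6-.4)]))
print('mon',tri([('w1',541/s-.3,186/s-.3),('t0',207.2,155.2)]),w(541,186,80))
print('base corners',[w(u,v,10) for u,v in((330,150),(550,150))])
E
```

```text
pin sides [583.6 118.1 129. ] [601.8 117.7 129. ] far edge [592.5 122.4 129. ] [591.9  84.3 109. ]
shaft [591.7  75.2 119. ] forks [559.7 152.   65. ] [559.2 112.8  65. ] [array([543.1, 152.4,  65. ]), array([576.9, 151.7,  65. ]), array([541.7, 107.5,  65. ]), array([575.5, 107.5,  65. ])]
pin tri [592.57883536 105.32095476 120.26131687]
mon [684.62404505 163.35464962  64.70038166] [678.3 164.   80. ]
base corners [array([538.1, 189.3,  10. ]), array([703.4, 186. ,  10. ])]
```

```bash
python3 -m jog '{"dp":[[1,1.5,40],[1,1.5,80],[1,1.5,112],[1,1.5,112],[1,1.5,112],[1,1.5,112],[1,1.5,112],[1,1.5,112]],"twist":[0,0,0,0,0,0,0,0],"claw":[-1,-1,-1,-1,1,1,1,1]}';python3 -m jog '{"dp":[[0,0,0],[0,0,0],[0,0,0],[0,0,0]],"twist":[0,0,0,0],"claw":[1,1,1,1]}'
```

```text
t: 2.2
eef_pos: [592.5, 106.7, 104.7]
tcp_rot: [3.138, -0.0, 1.553]
ft_force: [-0.4, -0.4, -0.4]
opening: 0.774
t: 2.53
eef_pos: [591.8, 106.4, 102.9]
tcp_rot: [3.141, -0.0, 1.552]
ft_force: [-1.2, -0.2, -0.2]
opening: 0.497
```

```bash
python3 -m jog '{"dp":[[0,0,0],[0,0,0],[0,0,0],[0,0,0],[0,0,0],[0,0,0]],"twist":[0,0,0,0,0,0],"claw":[1,1,1,1,1,1]}'; python3 -m jog '{"dp":[[10,0,0],[20,0,0],[20,0,0]],"twist":[0,0,0],"claw":[1,1,1]}'
```

```text
t: 3.03
eef_pos: [591.8, 106.4, 102.6]
tcp_rot: [-3.142, -0.0, 1.553]
ft_force: [-0.7, 0.3, -0.2]
opening: 0.213
t: 3.28
eef_pos: [592.1, 128.4, 102.6]
tcp_rot: [3.141, -0.0, 1.554]
ft_force: [-0.1, 0.3, -0.2]
opening: 0.206
```

```bash
python3 -m jog '{"dp":[[20,0,0],[40,0,0],[55,0,0],[66,0,0],[66,0,0],[66,0,0]],"twist":[0,0,0,0,0,0],"claw":[1,1,1,1,1,1]}'; python3 -m jog '{"dp":[[0,-10,0],[0,-20,0],[0,-32.5,0],[0,-32.5,0],[0,-32.5,0]],"twist":[0,0,0,0,0],"claw":[1,1,1,1,1]}';python3 - <<'E'
from h import *
im=snap('wrist','w2');save(im,'w2',None,1.5625)
E
```

```text
t: 3.78
eef_pos: [593.2, 192.7, 102.5]
tcp_rot: [-3.141, 0.0, 1.554]
ft_force: [-0.2, 0.3, -0.3]
opening: 0.209
t: 4.2
eef_pos: [560.3, 192.6, 103.0]
tcp_rot: [3.141, -0.0, 1.552]
ft_force: [0.5, 1.0, -0.9]
opening: 0.209
```

View pics/w2.png

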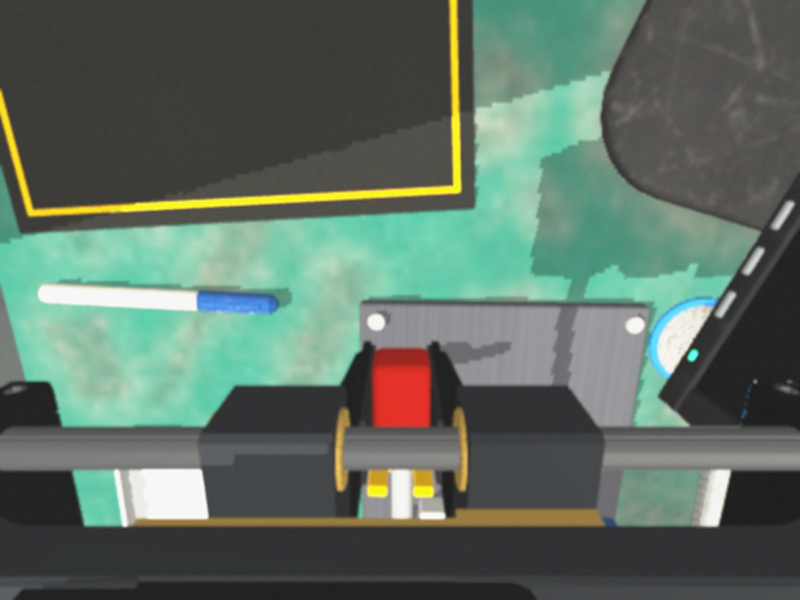

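The shaft at column 400 sits centred between the fork tines at 377 and 424. I'll lower it straight down.

```bash
python3 -m jog '{"dp":[[-1,0,25],[-1,0,50],[-1,0,62],[-1,0,69],[-1,0,69],[-1,0,69]],"twist":[0,0,0,0,0,0],"claw":[1,1,1,1,1,1]}'; python3 -m jog '{"dp":[[0,0,0],[0,0,0],[0,0,0],[0,0,0],[0,0,0]],"twist":[0,0,0,0,0],"claw":[0,0,0,0,0]}';  python3 -m jog '{"dp":[[0,0,-40],[0,0,-80],[0,0,-120],[0,0,-150],[0,0,-150]],"twist":[0,0,0,0,0],"claw":[0,0,0,0,0]}';python3 - <<'E'
from h import *
im=snap('wrist','w3');save(im,'w3',None,1.5625)
E
```

```text
t: 4.75
eef_pos: [561.3, 192.0, 34.1]
tcp_rot: [3.141, -0.0, 1.552]
ft_force: [-0.4, -0.1, -0.3]
opening: 0.209
t: 5.17
eef_pos: [561.0, 192.0, 34.0]
tcp_rot: [3.141, -0.0, 1.553]
ft_force: [-0.5, 0.2, 0.6]
opening: 0.475
t: 5.58
eef_pos: [562.9, 192.5, 190.1]
tcp_rot: [3.132, -0.002, 1.553]
ft_force: [0.1, 1.1, 0.6]
opening: 0.496
```

View pics/w3.png

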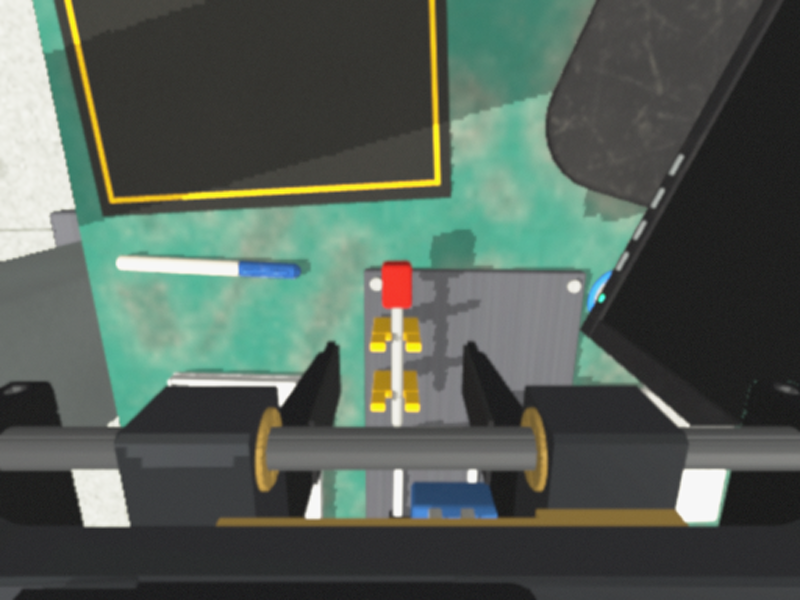

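The pin lies level in both forks, with its grip at (397,285). Next I'll go over to the cover.

```bash
python3 -m jog '{"dp":[[-30,0,-10],[-70,6,-20],[-110,12,-20],[-150,18,-20],[-190,24,-20],[-230,30,-20],[-265,30,-20],[-295,30,-20]],"twist":[0,0,0,0,0,0,0,0],"claw":[0,0,0,0,0,0,0,0]}'; python3 -m jog '{"dp":[[0,0,0],[0,0,0]],"twist":[0,0],"claw":[0,0]}';python3 - <<'E'
from h import *
im=snap('wrist','w4');save(im,'w4',None,1.5625)
E
```

```text
t: 6.3
eef_pos: [584.9, -105.9, 202.1]
tcp_rot: [-3.14, -0.0, 1.552]
ft_force: [0.2, -0.2, -0.6]
opening: 0.5
t: 6.47
eef_pos: [584.9, -104.9, 202.2]
tcp_rot: [-3.14, -0.001, 1.55]
ft_force: [0.6, 0.7, -0.4]
opening: 0.501
```

View pics/w4.png

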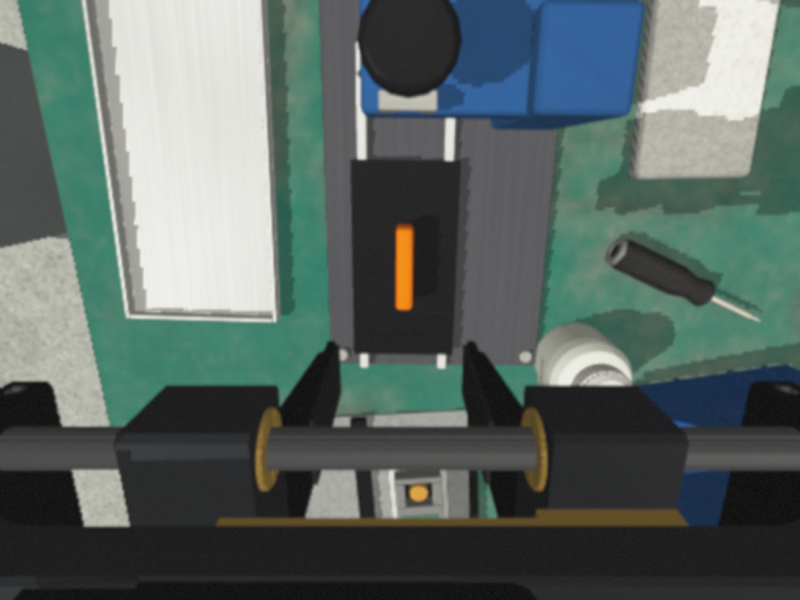

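The rib runs from (404,225) to (404,308). The knob is at (409,40), the yellow stud at (418,492), and the jar at (585,365).

```bash
python3 - <<'E'
from h import *
s=1.5625
w=lambda u,v,z:onz('w4',u/s-.3,v/s-.3,z).round(1)
print('rib',w(404,225,45),w(404.5,304,45),w(404,262,45))
print('cover cap corners',[w(u,v,20) for u,v in((352,160),(461,160),(456,353),(353,352))])
print('rails feed end',w(364,360,15),w(441,361,15), 'near arm',w(361,140,17),w(450,140,17),'knob',w(409.5,39,166), 'studB',w(418,492,47))
print('tri rib',tri([('w4',404/s-.3,263/s-.3),('t0',195+582/6-.4,145+267/6-.4)]),'stud',tri([('w4',418/s-.3,492/s-.3),('t0',325+120/4.5-.4,145+188/4.5-.4)]))
print('tray',[w(u,v,14) for u,v in((129,318),(275,320),(265,0))])
print('arm feed edge',w(435,116,89))
E
```

```text
rib [587.4 -70.2  45. ] [ 586.7 -127.    45. ] [586.9 -96.1  45. ]
cover cap corners [array([551.3, -26.7,  20. ]), array([628.8, -28.3,  20. ]), array([ 627. , -176.5,   20. ]), array([ 544.8, -174. ,   20. ])]
rails feed end [ 552.8 -183.4   15. ] [ 615.5 -185.5   15. ] near arm [558.  -13.2  17. ] [621.2 -14.5  17. ] knob [590.7  18.5 166. ] studB [ 594.6 -285.8   47. ]
tri rib [ 587.49438645 -101.97742935   25.00713593] stud [ 594.81527725 -287.82405351   44.60324727]
tray [array([ 367.2, -143.9,   14. ]), array([ 483.3, -147.9,   14. ]), array([497.9,  76.6,  14. ])]
arm feed edge [605.7  -3.9  89. ]
```

```bash
python3 -m jog '{"dp":[[3,2.3,40],[3,2.3,80],[3,2.3,120],[3,2.3,155],[3,2.3,178],[3,2.3,178],[3,2.3,178]],"twist":[0,0,0,0,0,0,0],"claw":[0,0,0,0,0,0,0]}'; python3 -m jog '{"dp":[[0,0,0],[0,0,0],[0,0,0],[0,0,0],[0,0,0],[0,0,0],[0,0,0],[0,0,0]],"twist":[0,0,0,0,0,0,0,0],"claw":[1,1,1,1,1,1,1,1]}'
```

```text
t: 7.1
eef_pos: [587.3, -98.9, 24.3]
tcp_rot: [-3.139, -0.001, 1.554]
ft_force: [-1.1, -0.1, -0.4]
opening: 0.502
t: 7.77
eef_pos: [587.8, -100.6, 25.9]
tcp_rot: [3.141, -0.0, 1.552]
ft_force: [-0.7, 0.3, 3.3]
opening: 0.122
```

```bash
python3 -m jog '{"dp":[[0,0,-25],[0,0,-50],[0,-25,-50],[0,-60,-50],[0,-100,-50],[25,-130,-50],[50,-159,-50],[75,-159,-50]],"twist":[0,0,0,0,0,0,1,2],"claw":[1,1,1,1,1,1,1,1]}'; python3 -m jog '{"dp":[[0,0,20],[0,0,40],[0,0,52],[0,0,57],[0,0,57]],"twist":[0,0,0,0,0],"claw":[1,1,1,1,1]}'
```

```text
t: 8.43
eef_pos: [424.7, -21.7, 75.5]
tcp_rot: [-3.137, -0.001, 1.515]
ft_force: [2.0, -0.9, -0.8]
opening: 0.126
t: 8.85
eef_pos: [429.9, -22.6, 18.0]
tcp_rot: [-3.14, -0.0, 1.518]
ft_force: [0.2, -0.0, -0.8]
opening: 0.124
```

```bash
python3 -m jog '{"dp":[[0,0,0],[0,0,0],[0,0,0],[0,0,0],[0,0,-30],[0,0,-70],[0,0,-110],[0,0,-140]],"twist":[0,0,0,0,0,0,0,0],"claw":[-1,-1,-1,-1,-1,-1,-1,-1]}'; python3 -m jog '{"dp":[[-30,16,0],[-66,36,0],[-102,56,0],[-138,76,0],[-174,95,0],[-210,114,0],[-246,134,0],[-282,154,0]],"twist":[0,0,0,0,0,0,0,0],"claw":[-1,-1,-1,-1,-1,-1,-1,-1]}'; python3 -m jog '{"dp":[[-30,16,0],[-62,34,0],[-62,34,0],[-62,34,0]],"twist":[0,-1,-2,-2],"claw":[-1,-1,-1,-1]}';python3 - <<'E'
from h import *
im=snap('wrist','w5');save(im,'w5',None,1.5625)
im=snap('top','t5')
E
```

```text
t: 9.52
eef_pos: [430.3, -22.7, 161.6]
tcp_rot: [3.14, 0.0, 1.518]
ft_force: [1.0, -0.3, -0.0]
opening: 0.63
t: 10.18
eef_pos: [569.4, -314.4, 158.9]
tcp_rot: [3.141, -0.0, 1.517]
ft_force: [0.9, -0.5, -0.3]
opening: 0.997
t: 10.52
eef_pos: [599.4, -377.4, 157.8]
tcp_rot: [-3.141, -0.001, 1.552]
ft_force: [-0.5, 1.0, -0.2]
opening: 1.003
```

View pics/w5.png

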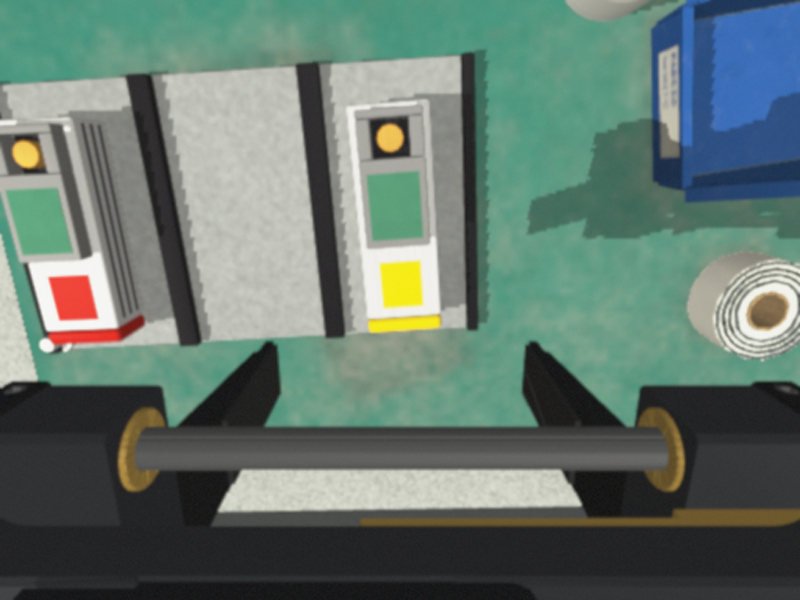

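The yellow module's stud is at (390,138), its sticker at (402,284) and its rear strip from (369,320) to (440,320). The red stud is at (26,155) and the red sticker at (74,297).

```bash
python3 - <<'E'
from h import *
s=1.5625
w=lambda u,v,z:onz('w5',u/s-.3,v/s-.3,z).round(1)
print('stud',w(390,138,47),'sticker',w(402,284,37),'rear',w(369,319,37),w(440,316,37),w(368,331,25),w(440,328,25))
print('tri stud',tri([('w5',390/s-.3,138/s-.3),('t0',325+120/4.5-.4,145+188/4.5-.4),('w4',418/s-.3,492/s-.3)]))
print('red stud',w(26,155,47),'sticker',w(74,297,37),tri([('w5',26/s-.3,155/s-.3),('t0',325+134/4.5-.4,145+490/4.5-.4)]))
im=np.load('pics/t5.npy');save(im,'t5')
E
```

```text
stud [ 594.7 -287.6   47. ] sticker [ 599.7 -375.    37. ] rear [ 577.9 -397.9   37. ] [ 623.7 -396.8   37. ] [ 575.9 -410.6   25. ] [ 624.7 -409.4   25. ]
tri stud [ 594.71855864 -287.61144442   44.9661307 ]
red stud [ 388.4 -292.6   47. ] sticker [ 390.5 -379.3   37. ] [ 386.81648447 -292.35463695   44.84733497]
```

```bash
python3 -m jog '{"dp":[[2,0,40],[2,0,80],[2,0,115],[2,0,135],[2,0,142],[2,0,142],[2,0,142]],"twist":[-2,-4.3,-4.3,-4.3,-4.3,-4.3,-4.3],"claw":[-1,-1,-1,-1,-1,-1,-1]}'; python3 -m jog '{"dp":[[0,0,0],[0,0,0],[0,0,0],[0,0,0],[0,0,0],[0,0,0],[0,0,0],[0,0,0]],"twist":[0,0,0,0,0,0,0,0],"claw":[1,1,1,1,1,1,1,1]}'
```

```text
t: 11.2
eef_pos: [600.3, -373.9, 18.1]
tcp_rot: [3.141, 0.001, 1.628]
ft_force: [0.3, -0.2, 0.5]
opening: 0.998
t: 11.87
eef_pos: [599.7, -374.1, 16.6]
tcp_rot: [-3.142, -0.0, 1.628]
ft_force: [1.4, -0.1, 0.0]
opening: 0.501
```

```bash
python3 -m jog '{"dp":[[0,0,-25],[0,0,-50],[30,0,-60],[70,0,-60],[110,0,-60],[150,0,-60],[185,0,-60],[217,-0.3,-60]],"twist":[0,0,0,1,2,3,4,4.5],"claw":[1,1,1,1,1,1,1,1]}'; python3 -m jog '{"dp":[[0,0,0],[0,0,0],[0,0,0]],"twist":[0,0,0],"claw":[1,1,1]}';python3 - <<'E'
from h import *
im=snap('wrist','w6');save(im,'w6',None,1.5625)
E
```

```text
t: 12.53
eef_pos: [586.4, -155.3, 76.4]
tcp_rot: [-3.141, -0.0, 1.549]
ft_force: [1.6, -0.4, -3.6]
opening: 0.503
t: 12.78
eef_pos: [587.3, -157.8, 76.5]
tcp_rot: [3.141, 0.0, 1.55]
ft_force: [0.2, -0.5, -4.2]
opening: 0.505
```

View pics/w6.png

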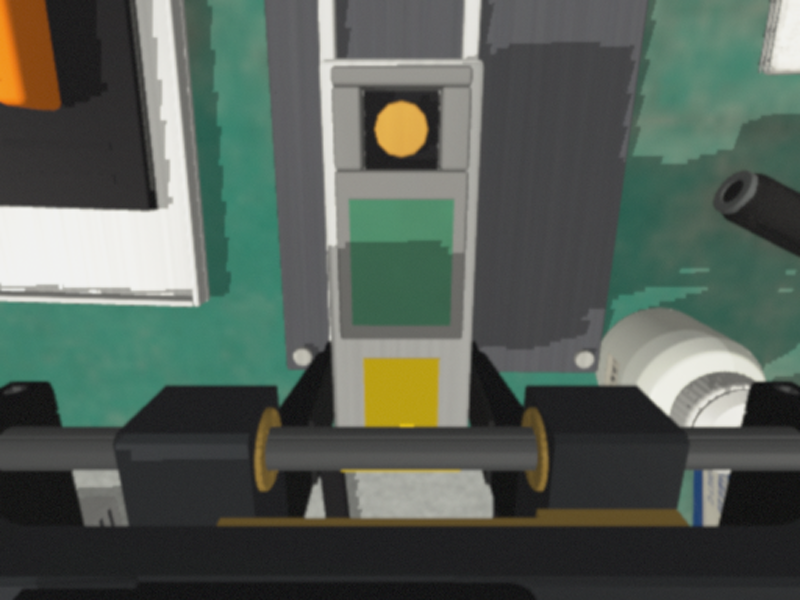

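The module hangs centred at column 401, with the rails' middle at about 400, so it is aligned. I'll lower it.

```bash
python3 -m jog '{"dp":[[0,0,20],[0,0,40],[0,0,49],[0,0,52.5],[0,0,52.5],[0,0,52.5]],"twist":[0,0,0,0,0,0],"claw":[1,1,1,1,1,1]}';python3 - <<'E'
from h import *
im=snap('wrist','w7');s=1.5625
K,R,t=cam('w7')
# brass blob
h=cv2.cvtColor(im,cv2.COLOR_RGB2HSV);m=cv2.inRange(h,(10,110,120),(28,255,255))
n,l,st,c=cv2.connectedComponentsWithStats(m)
for i in range(1,n):
    if st[i,4]>60: print(st[i],c[i],onz('w7',*c[i],54))
print(readout.state()['eef_pos'],readout.state()['ft_force'])
print('knobproj',proj('w7',(590.5,19.5,166)))
E
```

```text
t: 13.33
eef_pos: [587.3, -158.4, 24.4]
tcp_rot: [3.141, 0.0, 1.548]
ft_force: [-0.0, 0.3, -2.8]
opening: 0.507
[239  64  35  37 971] [256.25437693  82.04016478] [589.26680093 -72.59068496  54.        ]
[ 233  229   48   44 2093] [256.35403727 250.37697086] [ 587.40394687 -153.49831686   54.        ]
[163 271   8  43 174] [165.87931034 293.53448276] [ 538.65343948 -177.77309817   54.        ]
[344 273   7  41 124] [347.49193548 294.34677419] [ 635.36561381 -180.60323485   54.        ]
[219 300  75   2 150] [256.  300.5] [ 586.5129104  -183.25452483   54.        ]
[ 587.37147606 -158.18914373   24.43418751] [-0.26086091 -0.5118409  -3.01801823]
knobproj [  470.13762501 24621.76942702]
```

```bash
python3 -m jog '{"dp":[[0,0,0.5],[10,0,0.5],[20,0,0.5],[30,0,0.5],[40,0,0.5],[50,0,0.5],[60,0,0.5],[60,0,0.5]],"twist":[0,0,0,0,0,0,0,0],"claw":[1,1,1,1,1,1,1,1]}'; python3 -m jog '{"dp":[[8,0,0],[16,0,0],[24,0,0],[32,0,0],[32,0,0],[32,0,0]],"twist":[0,0,0,0,0,0],"claw":[1,1,1,1,1,1]}';python3 - <<'E'
from h import *
im=snap('wrist','w8');save(im,'w8',None,1.5625)
im=snap('side','s8');save(im,'s8')
E
```

```text
t: 14.05
eef_pos: [588.3, -95.3, 23.6]
tcp_rot: [-3.141, -0.0, 1.551]
ft_force: [0.4, 0.3, -3.1]
opening: 0.507
t: 14.55
eef_pos: [589.1, -65.0, 23.6]
tcp_rot: [-3.141, -0.0, 1.55]
ft_force: [-0.4, 0.5, -2.0]
opening: 0.503
```

View pics/w8.png

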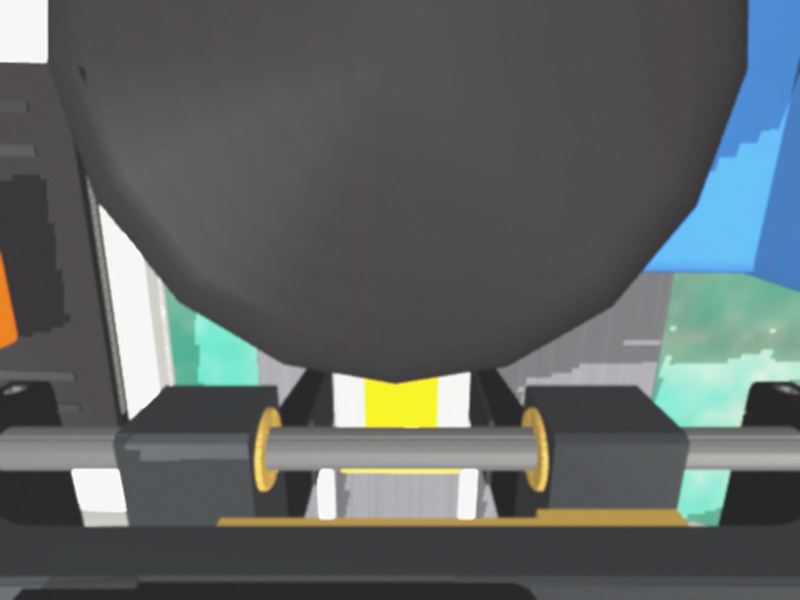

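The knob fills the view, symmetric about column 398, so the camera cleared it. The module is seated with the stud at y≈20. I'll release, rise and press.

```bash
python3 -m jog '{"dp":[[0,0,0],[0,0,0],[0,0,0],[0,0,0],[0,0,-40],[0,0,-80],[0,0,-120],[0,0,-160]],"twist":[0,0,0,0,0,0,0,0],"claw":[-0.4,-0.4,-0.4,-0.4,-0.4,-0.4,-0.4,-0.4]}'; python3 -m jog '{"dp":[[20,0,0],[50,0,0],[85,1,0],[85,1,0],[85,1,0],[85,1,0],[85,1,0],[85,1,0]],"twist":[0,0,0,0,0,0,0,0],"claw":[1,1,1,1,1,1,1,1]}';python3 -m jog '{"dp":[[0,0,0],[0,0,0],[0,0,0],[0,0,0]],"twist":[0,0,0,0],"claw":[1,1,1,1]}'
```

```text
t: 15.32
eef_pos: [588.7, -65.6, 185.5]
tcp_rot: [-3.141, -0.0, 1.549]
ft_force: [-0.5, 0.2, 0.1]
opening: 0.699
t: 15.98
eef_pos: [592.0, 18.4, 183.5]
tcp_rot: [-3.142, -0.0, 1.548]
ft_force: [0.6, 0.6, -0.8]
opening: 0.196
t: 16.32
eef_pos: [592.0, 19.1, 183.6]
tcp_rot: [3.142, -0.0, 1.549]
ft_force: [-0.1, -0.5, 0.1]
opening: 0.007
```

```bash
python3 -m jog '{"dp":[[0,-1,10],[0,-1,16],[0,-1,20],[0,-1,24],[0,-1,27],[0,-1,30],[0,-1,30]],"twist":[0,0,0,0,0,0,0],"claw":[1,1,1,1,1,1,1]}';python3 -m jog '{"dp":[[0,0,2],[0,0,4],[0,0,5],[0,0,5],[0,0,5]],"twist":[0,0,0,0,0],"claw":[1,1,1,1,1]}'
```

```text
t: 16.9
eef_pos: [590.6, 19.4, 153.5]
tcp_rot: [-3.141, 0.0, 1.549]
ft_force: [-3.6, -0.5, 6.1]
opening: 0.008
t: 17.32
eef_pos: [590.6, 19.4, 149.2]
tcp_rot: [-3.141, 0.0, 1.549]
ft_force: [-5.3, -0.6, 11.0]
opening: 0.008
```

```bash
python3 -m jog '{"dp":[[0,0,1],[0,0,1],[0,0,1]],"twist":[0,0,0],"claw":[1,1,1]}';python3 -m jog '{"dp":[[0,0,1.3],[0,0,1.5],[0,0,1.5]],"twist":[0,0,0],"claw":[1,1,1]}'
```

```text
t: 17.57
eef_pos: [590.7, 19.4, 149.0]
tcp_rot: [3.141, 0.0, 1.549]
ft_force: [-7.8, 0.0, 17.8]
opening: 0.002
t: 17.82
eef_pos: [590.8, 19.4, 148.7]
tcp_rot: [3.14, 0.0, 1.549]
ft_force: [-11.4, -0.9, 30.6]
opening: 0.005
```

Hard stop reached at 17 mm of travel with force rising steeply, so the stud is home. Next I'll fetch the module.

```bash
python3 -m jog '{"dp":[[0,0,-20],[0,0,-40],[-30,0,-40],[-60,0,-40],[-85,0,-40],[-85,0,-40],[-85,0,-40],[-85,0,-40]],"twist":[0,0,0,0,0,0,0,0],"claw":[1,1,-0.5,-0.5,-0.5,-0.5,-0.5,-0.5]}'; python3 -m jog '{"dp":[[0,0,0],[0,0,0],[0,0,40],[0,0,80],[0,0,120],[0,0,150],[0,0,162],[0,0,162]],"twist":[0,0,0,0,0,0,0,0],"claw":[-0.5,-0.5,-0.5,-0.5,-0.5,-0.5,-0.5,-0.5]}'; python3 -m jog '{"dp":[[0,0,0],[0,0,0],[0,0,0],[0,0,0],[0,0,0],[0,0,0]],"twist":[0,0,0,0,0,0],"claw":[1,1,1,1,1,1]}'
```

```text
t: 18.48
eef_pos: [589.0, -65.1, 185.8]
tcp_rot: [-3.141, -0.0, 1.549]
ft_force: [-0.5, 0.7, 0.3]
opening: 0.369
t: 19.15
eef_pos: [588.0, -64.7, 21.7]
tcp_rot: [-3.137, -0.001, 1.55]
ft_force: [0.5, 0.2, 0.5]
opening: 0.749
t: 19.65
eef_pos: [589.7, -65.7, 25.7]
tcp_rot: [3.139, 0.0, 1.549]
ft_force: [-1.5, 1.2, 8.4]
opening: 0.502
```

```bash
python3 -m jog '{"dp":[[0,0,-1.5],[-20,0,-1.5],[-45,0,-1.5],[-70,0,-1.5],[-95,0,-1.5],[-100,0,-20],[-100,0,-50],[-100,0,-60]],"twist":[0,0,0,0,0,0,0,0],"claw":[1,1,1,1,1,1,1,1]}'; python3 -m jog '{"dp":[[0,-30,0],[0,-70,0],[0,-110,0],[20,-145,0],[55,-155,0],[95,-155,0],[135,-155,0],[175,-155,0]],"twist":[0,0,0,0,0,0,0,0],"claw":[1,1,1,1,1,1,1,1]}'; python3 - <<'E'
from h import *
s=1.5625
for n,c in (('w3',((110,202),(440,184))),('w2',((30,213),(461,188)))):
    for u,v in c: print(n,onz(n,u/s-.3,v/s-.3,3).round(1))
for u,v in((184.5,295),(284.5,294),(284,412),(184,415)): print(onz('t0',u/s-.3,v/s-.3,3).round(1))
E
```

```text
t: 20.32
eef_pos: [587.8, -166.6, 87.1]
tcp_rot: [3.138, 0.001, 1.548]
ft_force: [0.5, 0.2, -2.8]
opening: 0.502
t: 20.98
eef_pos: [435.3, 14.4, 84.3]
tcp_rot: [3.141, -0.0, 1.548]
ft_force: [1.1, -0.9, -2.3]
opening: 0.503
w3 [351.5 243.3   3. ]
w3 [592.4 251.4   3. ]
w2 [353.6 244.7   3. ]
w2 [595.4 253.7   3. ]
[589.1 457.9   3. ]
[593.  250.4   3. ]
[351.9 242.1   3. ]
[343.8 443.5   3. ]
```

```bash
python3 -m jog '{"dp":[[40,0,0],[80,0,0],[120,0,0],[160,10,0],[200,25,0],[235,40,0],[270,60,0],[300,74,0]],"twist":[0,0,0,0,-1,-2,-3,-3.3],"claw":[1,1,1,1,1,1,1,1]}'; python3 -m jog '{"dp":[[0,0,20],[0,0,40],[0,0,55],[0,0,62],[0,0,62]],"twist":[0,0,0,0,0],"claw":[1,1,1,1,1]}'
```

```text
t: 21.65
eef_pos: [516.8, 314.1, 84.1]
tcp_rot: [3.141, -0.0, 1.609]
ft_force: [0.4, -1.4, -3.3]
opening: 0.503
t: 22.07
eef_pos: [515.3, 311.0, 20.6]
tcp_rot: [-3.139, 0.001, 1.607]
ft_force: [-0.2, -0.6, -3.6]
opening: 0.506
```

```bash
python3 -m jog '{"dp":[[0,0,1],[0,0,2],[0,0,2],[0,0,2]],"twist":[0,0,0,0],"claw":[1,1,1,1]}'
```

```text
t: 22.4
eef_pos: [516.6, 311.2, 21.0]
tcp_rot: [3.14, -0.001, 1.607]
ft_force: [-0.0, 1.0, -3.0]
opening: 0.503
```

```bash
python3 -m jog '{"dp":[[0,0,1],[0,0,2],[0,0,2.5],[0,0,2.5]],"twist":[0,0,0,0],"claw":[1,1,1,1]}'
```

```text
t: 22.73
eef_pos: [516.4, 311.1, 18.7]
tcp_rot: [3.141, -0.0, 1.607]
ft_force: [-2.8, -2.0, 6.5]
opening: 0.503
```

```bash
python3 -m jog '{"dp":[[0,0,0],[0,0,0],[0,0,0],[0,0,0],[0,0,-35],[0,0,-75],[0,0,-115],[0,0,-142]],"twist":[0,0,0,0,0,0,0,0],"claw":[-0.5,-0.5,-0.5,-0.5,-0.5,-0.5,-0.5,-0.5]}';python3 - <<'E'
from h import *
im=snap('wrist','w9');save(im,'w9',None,1.5625)
E
python3 -m jog '{"dp":[[-40,-9,0],[-80,-18,0],[-120,-27,0],[-160,-36,0],[-200,-45,0],[-240,-54,0],[-280,-63,0],[-320,-70,0]],"twist":[0,0,0,0,0,0,0,0],"claw":[-0.5,-0.5,-0.5,-0.5,-0.5,-0.5,-0.5,-0.5]}';python3 -m jog '{"dp":[[-40,-9,0],[-80,-18,0],[-120,-27,0],[-160,-36,0],[-200,-45,0],[-240,-54,0],[-280,-63,0],[-320,-70,0]],"twist":[0,0,0,0,0,0,0,0],"claw":[-1,-1,-1,-1,-1,-1,-1,-1]}';python3 -m jog '{"dp":[[-30,-7,0],[-45,-10,0],[-45,-10,0],[-45,-10,0]],"twist":[0,0,0,0],"claw":[-1,-1,-1,-1]}';python3 - <<'E'
from h import *
a=snap('wrist','w10');b=np.load('pics/w9.npy')
save(np.hstack([b,a]),'w910',None,.78)
print(readout.state()['eef_pos'])
E
```

```text
t: 23.4
eef_pos: [516.8, 311.4, 163.1]
tcp_rot: [3.139, -0.001, 1.607]
ft_force: [1.3, -0.0, 0.1]
opening: 0.748
t: 24.12
eef_pos: [456.8, -12.8, 159.5]
tcp_rot: [3.141, -0.0, 1.607]
ft_force: [1.1, -1.1, 1.5]
opening: 0.749
t: 24.78
eef_pos: [398.2, -335.5, 159.4]
tcp_rot: [3.142, -0.0, 1.606]
ft_force: [1.7, 1.0, 0.9]
opening: 0.998
t: 25.12
eef_pos: [390.6, -378.4, 159.1]
tcp_rot: [-3.141, -0.001, 1.605]
ft_force: [0.1, 0.7, -1.0]
opening: 1.0
[ 390.87312017 -377.64341846  159.25318919]
```

View pics/w910.png

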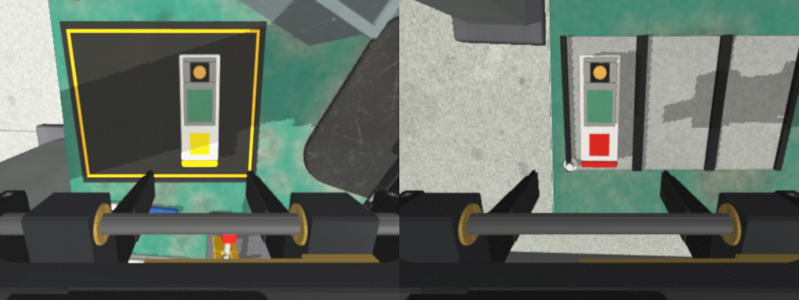

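Left: the yellow module is flat inside the line, at (200,72)–(200,160). Right: the red module is in its slot, with its stud at (600,72) and sticker at (598,144). I'll refine those positions by colour.

```bash
python3 - <<'E'
from h import *
def blobs(n,lo,hi,z):
    h=cv2.cvtColor(np.load('pics/%s.npy'%n),cv2.COLOR_RGB2HSV);m=cv2.inRange(h,lo,hi)
    k,l,st,c=cv2.connectedComponentsWithStats(m)
    for i in range(1,k):
        if st[i,4]>60: print(n,st[i],onz(n,*c[i],z).round(1))
blobs('w10',(10,110,120),(28,255,255),47);blobs('w10',(0,150,100),(6,255,255),37);blobs('w10',(174,150,100),(180,255,255),37)
blobs('w9',(10,110,120),(28,255,255),40)
E
```

```text
w10 [248  84  18  18 248] [ 388.  -292.9   47. ]
w10 [ 76 273  11  41 182] [ 205.2 -507.1   47. ]
w10 [429 274   9  40 138] [ 585.3 -493.5   47. ]
w10 [244 172  25  28 680] [ 390.5 -380.6   37. ]
w10 [233 207  46   7 315] [ 390.9 -406.8   37. ]
w9 [  84   37  249  191 2816] [466.5 382.   40. ]
w9 [248  84  16  17 226] [515.4 398.   40. ]
w9 [243 170  26  23 489] [517.4 314.4  40. ]
w9 [232 205  48  10 190] [520.5 281.8  40. ]
w9 [197 223 120   5 535] [524.3 264.9  40. ]
w9 [119 262  23  52 584] [380.2 184.3  40. ]
w9 [378 263  16  51 318] [672.1 188.6  40. ]
w9 [ 186  302  298   34 2145] [628.6 136.7  40. ]
```

```bash
python3 -m jog '{"dp":[[-1,-0.3,40],[-1,-0.3,80],[-1,-0.3,115],[-1,-0.3,135],[-1,-0.3,142.5],[-1,-0.3,142.5],[-1,-0.3,142.5]],"twist":[0,0.4,0.4,0.4,0.4,0.4,0.4],"claw":[-1,-1,-1,-1,-1,-1,-1]}'; python3 -m jog '{"dp":[[0,0,0],[0,0,0],[0,0,0],[0,0,0],[0,0,0],[0,0,0],[0,0,0],[0,0,0]],"twist":[0,0,0,0,0,0,0,0],"claw":[1,1,1,1,1,1,1,1]}'
```

```text
t: 25.75
eef_pos: [391.3, -379.3, 18.0]
tcp_rot: [3.141, 0.0, 1.601]
ft_force: [0.0, 0.7, 0.5]
opening: 1.0
t: 26.42
eef_pos: [390.6, -379.9, 17.1]
tcp_rot: [3.142, -0.0, 1.6]
ft_force: [-0.4, 0.9, 0.4]
opening: 0.501
```

```bash
python3 -m jog '{"dp":[[0,0,-30],[0,0,-60],[20,20,-60],[45,45,-60],[72,70,-60],[98,95,-60],[125,120,-60],[152,145,-60]],"twist":[0,0,0,0,0,1,2,2.9],"claw":[1,1,1,1,1,1,1,1]}'; python3 -m jog '{"dp":[[20,20,0],[45,45,0],[61,66,0],[61,66,0],[61,66,0]],"twist":[0,0,0,0,0],"claw":[1,1,1,1,1]}'
```

```text
t: 27.08
eef_pos: [531.9, -222.2, 76.8]
tcp_rot: [-3.141, -0.0, 1.548]
ft_force: [-0.0, -1.5, -2.6]
opening: 0.505
t: 27.5
eef_pos: [598.8, -163.0, 76.4]
tcp_rot: [-3.141, -0.0, 1.551]
ft_force: [-0.4, 0.2, -3.0]
opening: 0.507
```

```bash
python3 -m jog '{"dp":[[5,-11.5,0],[5,-11.5,0],[5,-11.5,0],[5,-11.5,0]],"twist":[0,0,0,0],"claw":[1,1,1,1]}'; python3 - <<'E'
from h import *
a=snap('wrist','w11');b=np.load('pics/w6.npy')
for n,im in(('w11',a),('w6',b)):
    m=cv2.inRange(cv2.cvtColor(im,cv2.COLOR_RGB2HSV),(10,110,120),(28,255,255));k,l,st,c=cv2.connectedComponentsWithStats(m)
    print([(st[i].tolist(),c[i].round(1)) for i in range(1,k) if st[i,4]>500])
    g=im[12,190:320].astype(int).sum(1)//3; print(g.tolist())
print(readout.state()['eef_pos'])
E
```

```text
t: 27.83
eef_pos: [587.0, -159.7, 77.2]
tcp_rot: [3.141, 0.0, 1.548]
ft_force: [-0.7, 0.6, -2.3]
opening: 0.501
[([0, 0, 38, 68, 2210], array([16.5, 34.2])), ([239, 63, 35, 36, 954], array([256.1,  80.3]))]
[94, 92, 92, 93, 94, 94, 94, 95, 94, 94, 93, 93, 101, 142, 202, 221, 225, 227, 227, 228, 227, 223, 206, 168, 121, 85, 71, 69, 68, 69, 78, 90, 97, 98, 96, 97, 97, 98, 97, 96, 96, 96, 96, 96, 96, 95, 96, 96, 96, 97, 95, 95, 96, 96, 95, 96, 95, 96, 98, 97, 97, 97, 97, 96, 97, 96, 96, 96, 93, 94, 95, 96, 97, 96, 98, 96, 97, 96, 94, 94, 96, 97, 95, 95, 96, 97, 96, 96, 96, 96, 97, 98, 96, 96, 98, 97, 97, 96, 96, 94, 92, 94, 94, 94, 98, 113, 155, 201, 220, 226, 227, 226, 226, 225, 224, 215, 174, 109, 73, 69, 70, 70, 72, 78, 93, 96, 95, 95, 95, 95]
[([0, 0, 38, 70, 2278], array([16.4, 35.7])), ([240, 64, 34, 37, 960], array([256.3,  82.1])), ([233, 229, 48, 45, 2102], array([256.4, 250.5]))]
[94, 92, 93, 93, 95, 94, 94, 95, 95, 95, 93, 95, 104, 149, 211, 224, 226, 228, 228, 229, 227, 223, 205, 167, 118, 84, 71, 70, 68, 68, 69, 79, 92, 97, 97, 97, 98, 98, 95, 95, 96, 95, 94, 95, 95, 95, 95, 95, 95, 96, 96, 95, 95, 96, 94, 95, 95, 96, 97, 97, 97, 97, 97, 95, 96, 96, 96, 96, 95, 93, 95, 97, 97, 97, 97, 97, 96, 96, 95, 94, 95, 97, 96, 95, 97, 95, 97, 96, 96, 96, 97, 96, 98, 96, 95, 95, 96, 97, 96, 96, 94, 93, 94, 95, 97, 107, 139, 184, 217, 225, 226, 226, 227, 226, 225, 218, 186, 124, 81, 70, 69, 69, 71, 79, 90, 96, 96, 94, 96, 96]
[ 587.21785552 -159.71155017   77.23264388]
```

```bash
python3 -m jog '{"dp":[[0,0,20],[0,0,40],[0,0,49],[0,0,52.5],[0,0,52.5],[0,0,52.5]],"twist":[0,0,0,0,0,0],"claw":[1,1,1,1,1,1]}';python3 - <<'E'
from h import *
im=snap('wrist','w12')
m=cv2.inRange(cv2.cvtColor(im,cv2.COLOR_RGB2HSV),(10,110,120),(28,255,255));n,l,st,c=cv2.connectedComponentsWithStats(m)
for i in range(1,n):
    if st[i,4]>500: print(st[i],c[i],onz('w12',*c[i],54))
print(readout.state()['eef_pos'],readout.state()['ft_force'])
E
```

```text
t: 28.38
eef_pos: [587.4, -159.2, 25.0]
tcp_rot: [3.141, 0.0, 1.549]
ft_force: [-0.2, 0.2, -3.1]
opening: 0.5
[239  63  35  36 963] [256.03946002  80.29387331] [589.26733366 -72.82209704  54.        ]
[ 587.51726457 -159.21856768   25.06847131] [ 0.13476345  0.16698254 -2.78341475]
```

```bash
python3 -m jog '{"dp":[[0,0,0.8],[10,0,0.8],[20,0,0.8],[30,0,0.8],[40,0,0.8],[50,0,0.8],[60,0,0.8],[60,0,0.8]],"twist":[0,0,0,0,0,0,0,0],"claw":[1,1,1,1,1,1,1,1]}'; python3 -m jog '{"dp":[[8,0,0],[16,0,0],[24,0,0],[32.5,0,0],[32.5,0,0],[32.5,0,0]],"twist":[0,0,0,0,0,0],"claw":[1,1,1,1,1,1]}';python3 -m jog '{"dp":[[0,0,0],[0,0,0],[0,0,0],[0,0,0],[0,0,-40],[0,0,-80],[0,0,-120],[0,0,-160]],"twist":[0,0,0,0,0,0,0,0],"claw":[-0.4,-0.4,-0.4,-0.4,-0.4,-0.4,-0.4,-0.4]}'; python3 -m jog '{"dp":[[20,0,0],[50,0,0],[85,0,0],[85,0,0],[85,0,0],[85,0,0],[85,0,0],[85,0,0]],"twist":[0,0,0,0,0,0,0,0],"claw":[1,1,1,1,1,1,1,1]}';python3 -m jog '{"dp":[[0,0,0],[0,0,0],[0,0,0],[0,0,0]],"twist":[0,0,0,0],"claw":[1,1,1,1]}'
```

```text
t: 29.1
eef_pos: [588.6, -96.6, 24.1]
tcp_rot: [3.141, -0.001, 1.55]
ft_force: [1.1, 4.6, 4.9]
opening: 0.504
t: 29.6
eef_pos: [589.3, -65.3, 24.1]
tcp_rot: [3.141, -0.001, 1.549]
ft_force: [1.6, 6.2, 6.2]
opening: 0.503
t: 30.27
eef_pos: [588.7, -66.5, 185.4]
tcp_rot: [-3.141, -0.0, 1.549]
ft_force: [0.3, -0.3, -0.2]
opening: 0.7
t: 30.93
eef_pos: [591.0, 17.6, 183.7]
tcp_rot: [-3.141, -0.0, 1.548]
ft_force: [1.1, 0.1, 0.2]
opening: 0.198
t: 31.27
eef_pos: [591.0, 18.3, 183.8]
tcp_rot: [3.142, -0.0, 1.549]
ft_force: [0.7, 0.3, 0.0]
opening: 0.002
```

```bash
python3 -m jog '{"dp":[[1,0,10],[1,0,16],[1,0,20],[1,0,24],[1,0,27],[1,0,30],[1,0,30]],"twist":[0,0,0,0,0,0,0],"claw":[1,1,1,1,1,1,1]}';python3 -m jog '{"dp":[[0,0,2],[0,0,4],[0,0,5],[0,0,5],[0,0,5]],"twist":[0,0,0,0,0],"claw":[1,1,1,1,1]}';python3 -m jog '{"dp":[[0,0,1],[0,0,2],[0,0,2.5],[0,0,2.5]],"twist":[0,0,0,0],"claw":[1,1,1,1]}'
```

```text
t: 31.85
eef_pos: [590.8, 19.6, 153.7]
tcp_rot: [-3.141, -0.0, 1.549]
ft_force: [-1.8, -0.1, 6.0]
opening: 0.005
t: 32.27
eef_pos: [590.8, 19.6, 149.3]
tcp_rot: [-3.142, -0.0, 1.549]
ft_force: [-4.0, -0.0, 8.2]
opening: 0.007
t: 32.6
eef_pos: [590.9, 19.6, 148.8]
tcp_rot: [3.14, 0.0, 1.549]
ft_force: [-11.1, 0.9, 28.5]
opening: 0.001
```

Same hard stop at the same depth. I'll fetch the red module.

```bash
python3 -m jog '{"dp":[[0,0,-20],[0,0,-40],[-30,0,-40],[-60,0,-40],[-85,0,-40],[-85,0,-40],[-85,0,-40],[-85,0,-40]],"twist":[0,0,0,0,0,0,0,0],"claw":[1,1,-0.5,-0.5,-0.5,-0.5,-0.5,-0.5]}'; python3 -m jog '{"dp":[[0,0,0],[0,0,0],[0,0,40],[0,0,80],[0,0,120],[0,0,150],[0,0,161],[0,0,161]],"twist":[0,0,0,0,0,0,0,0],"claw":[-0.5,-0.5,-0.5,-0.5,-0.5,-0.5,-0.5,-0.5]}'; python3 -m jog '{"dp":[[0,0,0],[0,0,0],[0,0,0],[0,0,0],[0,0,0],[0,0,0]],"twist":[0,0,0,0,0,0],"claw":[1,1,1,1,1,1]}'; python3 -m jog '{"dp":[[0,0,-1.5],[-20,0,-1.5],[-45,0,-1.5],[-70,0,-1.5],[-95,0,-1.5],[-100,0,-20],[-100,0,-50],[-100,0,-60]],"twist":[0,0,0,0,0,0,0,0],"claw":[1,1,1,1,1,1,1,1]}'; python3 -m jog '{"dp":[[0,-30,0],[0,-70,0],[0,-110,0],[20,-145,0],[55,-165,0],[95,-165,0],[135,-165,0],[175,-165,0]],"twist":[0,0,0,0,0,0,0,0],"claw":[1,1,1,1,1,1,1,1]}'
```

```text
t: 33.27
eef_pos: [589.1, -65.1, 186.0]
tcp_rot: [-3.141, -0.0, 1.549]
ft_force: [-0.5, 0.0, -0.8]
opening: 0.368
t: 33.93
eef_pos: [588.1, -64.6, 23.1]
tcp_rot: [-3.137, -0.001, 1.55]
ft_force: [-0.3, 0.4, -0.2]
opening: 0.746
t: 34.43
eef_pos: [589.8, -65.5, 26.8]
tcp_rot: [3.139, 0.0, 1.549]
ft_force: [-0.5, 0.8, 9.4]
opening: 0.501
t: 35.1
eef_pos: [587.8, -166.5, 88.4]
tcp_rot: [3.138, 0.001, 1.548]
ft_force: [0.7, -0.8, -2.4]
opening: 0.499
t: 35.77
eef_pos: [425.3, 14.7, 85.6]
tcp_rot: [3.141, 0.0, 1.548]
ft_force: [1.5, -0.8, -3.3]
opening: 0.5
```

```bash
python3 -m jog '{"dp":[[40,0,0],[80,0,0],[120,0,0],[160,-2,0],[200,-4,0],[235,-6,0],[270,-6,0],[298,-6,0]],"twist":[0,0,0,0,-1,-2,-3,-3.3],"claw":[1,1,1,1,1,1,1,1]}'; python3 -m jog '{"dp":[[0,0,20],[0,0,40],[0,0,55],[0,0,62],[0,0,64],[0,0,65]],"twist":[0,0,0,0,0,0],"claw":[1,1,1,1,1,1]}';python3 -m jog '{"dp":[[0,0,0.5],[0,0,1],[0,0,1],[0,0,1]],"twist":[0,0,0,0],"claw":[1,1,1,1]}'
```

```text
t: 36.43
eef_pos: [425.5, 314.0, 85.3]
tcp_rot: [3.141, -0.0, 1.61]
ft_force: [0.6, -0.3, -1.5]
opening: 0.503
t: 36.93
eef_pos: [426.2, 311.2, 20.3]
tcp_rot: [-3.141, 0.0, 1.607]
ft_force: [-0.9, 0.2, -2.5]
opening: 0.5
t: 37.27
eef_pos: [426.6, 311.3, 19.9]
tcp_rot: [3.141, -0.001, 1.607]
ft_force: [0.4, 0.5, -2.2]
opening: 0.502
```

Slightly lower, then release and rise, and check with the wrist and top cameras.

```bash
python3 -m jog '{"dp":[[0,0,0.5],[0,0,0.8],[0,0,0.8]],"twist":[0,0,0],"claw":[1,1,1]}'; python3 -m jog '{"dp":[[0,0,0],[0,0,0],[0,0,0],[0,0,0],[0,0,-35],[0,0,-75],[0,0,-115],[0,0,-150]],"twist":[0,0,0,0,0,0,0,0],"claw":[-0.5,-0.5,-0.5,-0.5,-0.5,-0.5,-0.5,-0.5]}';python3 -m jog '{"dp":[[-30,0,-20],[-60,0,-40],[-60,0,-40],[-60,0,-40]],"twist":[0,0,0,0],"claw":[-0.5,-0.5,-0.5,-0.5]}';python3 - <<'E'
from h import *
a=snap('wrist','w13');b=snap('top','t13')
save(np.hstack([a,b]),'end',None,.78)
save(a,'w13',None,1.5625)
c,s_,=np.cos(.035),np.sin(.035)
K=a
h=cv2.cvtColor(a,cv2.COLOR_RGB2HSV);m=cv2.inRange(h,(10,110,120),(28,255,255));n,l,st,cc=cv2.connectedComponentsWithStats(m)
for i in range(1,n):
    if 100<st[i,4]<700: print(st[i],onz('w13',*cc[i],40).round(1))
E
```

```text
t: 37.52
eef_pos: [426.6, 311.3, 19.8]
tcp_rot: [3.14, -0.001, 1.607]
ft_force: [-2.8, -1.8, 12.9]
opening: 0.503
t: 38.18
eef_pos: [426.2, 311.1, 170.8]
tcp_rot: [3.141, -0.0, 1.607]
ft_force: [0.6, 0.1, 0.8]
opening: 0.752
t: 38.52
eef_pos: [428.8, 250.5, 209.5]
tcp_rot: [3.139, -0.001, 1.605]
ft_force: [-0.6, 1.1, -0.9]
opening: 0.75
[248  21  16  18 216] [422.9 397.6  40. ]
[337  26  15  17 197] [511.9 396.5  40. ]
[325 109  25  27 623] [514.6 309.6  40. ]
[309 140  48  12 182] [510.  282.2  40. ]
[347 242  14  16 111] [552.2 160.5  40. ]
[119 262  23  52 580] [269.5  93.1  40. ]
[378 264  16  50 284] [602.9  98.1  40. ]
```

View pics/end.png

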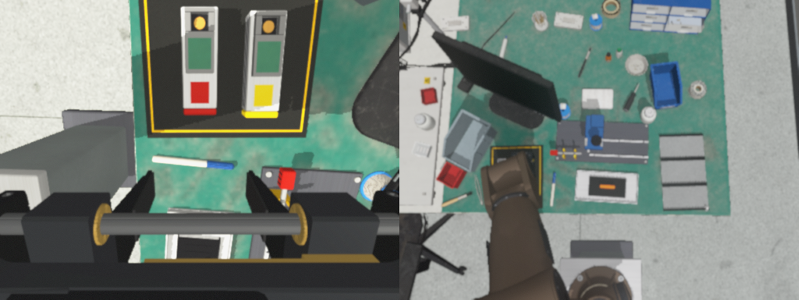

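View pics/w13.png

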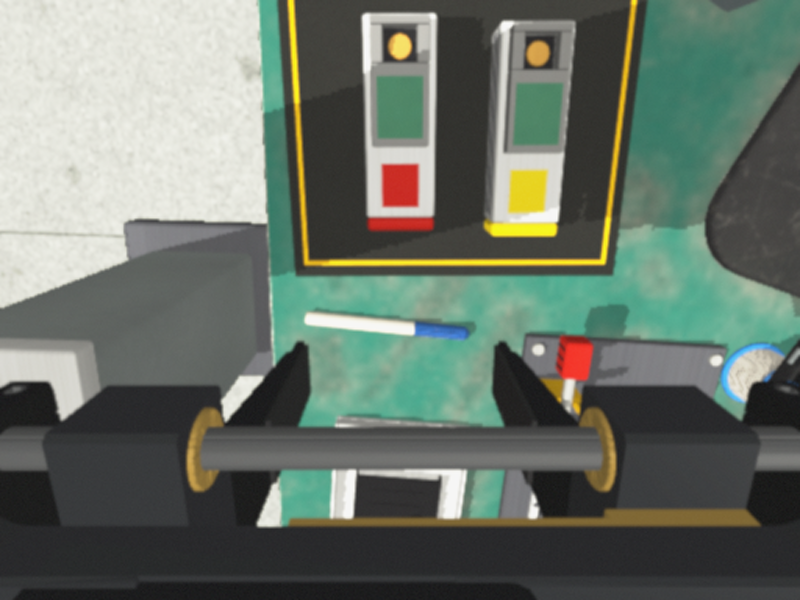

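Both modules lie flat inside the line, with studs at (400,46) and (538,53). The pin is in the notch, the cover is rib up in the tray, and the marker hasn't moved. As a last check, I'll triangulate the stud heights from a second place.

```bash
python3 -m jog '{"dp":[[30,35,0],[60,70,0],[60,90,0],[60,90,0],[60,90,0],[60,90,0]],"twist":[0,0,0,0,0,0],"claw":[-0.5,-0.5,-0.5,-0.5,-0.5,-0.5]}';python3 - <<'E'
from h import *
snap('wrist','w14');P={}
for n in('w13','w14'):
    a=np.load('pics/%s.npy'%n);m=cv2.inRange(cv2.cvtColor(a,cv2.COLOR_RGB2HSV),(10,110,120),(28,255,255));k,l,st,c=cv2.connectedComponentsWithStats(m)
    P[n]=sorted([tuple(c[i]) for i in range(1,k) if 150<st[i,4]<450 and st[i,1]<120 and abs(st[i,2]-st[i,3])<5]);print(n,P[n])
for i in range(2): print(tri([('w13',*P['w13'][i]),('w14',*P['w14'][i])]).round(1))
print(readout.state()['eef_pos'],readout.state()['qvel'].round(3))
E
```

```text
t: 39.12
eef_pos: [515.2, 314.7, 207.1]
tcp_rot: [-3.139, 0.001, 1.607]
ft_force: [-0.4, 0.0, 0.3]
opening: 0.747
w13 [(np.float64(255.66203703703704), np.float64(29.203703703703702)), (np.float64(343.8781725888325), np.float64(33.746192893401016))]
w14 [(np.float64(173.05084745762713), np.float64(91.93785310734464)), (np.float64(257.7440476190476), np.float64(96.26785714285714))]
[423.  397.9  37.7]
[513.  396.9  36.3]
[515.12975911 314.53038202 207.60855662] [-0.004 -0.019  0.001 -0.     0.003 -0.003]
```

```bash
python3 -m jog '{"dp":[[0,0,0],[0,0,0],[0,0,0]],"twist":[0,0,0],"claw":[-0.5,-0.5,-0.5]}'; python3 -c "
from cell import job_done;print(job_done())"
```

```text
t: 39.42
eef_pos: [515.9, 314.3, 208.9]
tcp_rot: [3.141, -0.0, 1.607]
ft_force: [-0.6, -0.0, 0.4]
opening: 0.746
the job is handed in; nothing more can be done
None
```

The job is done and handed in at 39.4 s; no verdict was reported. Only the yellow and red modules were present. I parked the lock pin in the notch, laid the cover rib up in the tray, pressed both studs, and set both modules on the mat.

**Studs:** both presses came to a hard stop after about 17 mm of ram travel, at about 30 N. From two wrist views the stud heads stand at 37.7 mm (red) and 36.3 mm (yellow). Home would be about 40 mm and proud about 47 mm. The readings are 2 to 4 mm lower than expected, which I put down to camera error, but both are clearly pressed in.

**Placement:** the last pictures show both modules flat inside the yellow line, the pin in the notch, and the cover in the tray. The jar, spool and marker show no visible shift. The robot was clear of everything at hand-in, and no check failed.

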